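# Lower the lid of the router-bit case

### The job

The lid of the grey router-bit case stands open, leaning back on its stop. Without gripping anything, tip the lid forward past upright with a finger, catch it on a finger as it falls, well before it is down, and lower it gently, staying under it until it is fully shut; never let it slam. Then take the hand clear, leaving everything else on the bench where it stands.

Things in the scene. Friction and masses are not known exactly. Their poses are not given: they have to be found in the camera images.
- case: Hard grey plastic case for router bits, fixed to the bench: open shell 140 mm deep (its x) by 240 mm wide (its y) by 75 mm high, filled with dark foam holding short bits that stay below the rim. Origin: centre of its underside, on the bench. Its x axis points from its front towards the hinge at its rear, its z up. It stands sideways to the robot: front and lip to the robot's left, hinge to its right, give or take 17 degrees.
- hinge (a point): Middle of the hinge line, on the case's rear upper edge: 70 mm along the case's x from its centre and 75 mm above the bench. The hinge line runs along the case's y.
- lid_angle (a joint): Lid angle, rad: 0 shut flat on the rim, 1.57 upright, 1.95 leaning back on its stop, where it starts. Below about 1.4 it falls shut by itself. The hinge is lightly damped: let go, the lid falls in about 1.5 to 3 s and lands at about 1.6 rad/s, a slam. It gains that speed within some mm, so leave only the last 4 mm at the lip to it.
- lid: The lid, grey plastic, about 0.34 kg (1 to 2 N at the lip): panel 140 x 240 x 22 mm, with a lip 70 mm wide, 8 mm thick that juts 28 mm from the middle of its front edge, flush with its underside. Shut, the lip overhangs the case front by 28 mm, so a finger can stay under it. Origin on the hinge line; shut, its axes are the case's, the panel lying to its -x and its thickness to +z.
- lip (a point): Middle of the lip's free edge, on its underside: 168 mm from the hinge line. 75 mm above the bench when shut, about 231 mm when leaning back on the stop.
- mug: White mug, 80 mm across, 92 mm high; bystander. Origin: centre of its underside.
- can: Blue can, 60 mm across, 190 mm high; bystander. Origin: centre of its underside.
- jar: Small pale jar with white cap, 48 mm across, 62 mm high, near the case; bystander. Origin: centre of its underside.
- tape: Brown cardboard ring lying flat, 84 mm across, 24 mm high, near the case; bystander. Origin: centre of its underside.
- screwdriver: Screwdriver lying beside the case; bystander. Origin: underside of its middle, its x along the shank.
- offcut: Plywood block 70 x 60 x 35 mm; bystander. Origin: centre of its underside.
- wrench: Steel wrench 150 mm long lying flat; bystander. Origin: underside of its middle, its x along it.

How it is judged:
By the outcome, as a careful person would: the job done as asked, in the order asked, and still so for the second after the job is handed in, with the robot touching nothing.
It also fails if it takes over 46 s, if anything falls off the work surface, if the arm or the gripper's body presses on something with over 40 N, if the wrist force passes 120 N, or if a joint passes its speed limit or range.

### The arm

A 7-joint arm with a two-finger parallel gripper is mounted at the origin on the work surface. World frame = base frame: x ahead of the robot, y to its left, z up, the work surface at z = 0. Lengths are in mm, angles in rad, forces in N, time in s.
With the tool pointing down it reaches from about 425 to 875 mm from the base axis. Payload 4.7 kg.
Tool frame: the origin (TCP) lies at the very end of the fingers, on their centre line; the grasp point (between the pads) lies 19 mm behind it; z points along the fingers, y is the line along which they close (so a half turn about z gives the same grasp; the last joint's range is limited). The gripper opens to 85 mm and grips with 20 to 120 N. Pads are 22 mm wide; open, the fingers measure 114 mm over their backs; the gripper's body (76 mm by 85 mm) begins 54 mm behind the grasp point. The pads swing forward as they close: fully open they stand 13 mm farther back than shut.
Start: joints at [-1.27, 0.321, -0.07, 1.45, 0.023, 1.371, -0.057], TCP at [183.902, 623.462, 231.349] pointing down, gripper open.
Joint ranges: [-2.86, 2.86], [-0.3, 2.09], [-1.38, 1.24], [0.06, 2.45], [-1.56, 4.7], [0.09, 2.05], [-2.69, 2.69]. Speed limits (rad/s): [2.57, 2.57, 3.14, 3.14, 3.14, 3.14, 3.14].

### API

Orientations are given as a unit quaternion [w, x, y, z].
In Python, from workcell import env, eyes gives the robot as it stands.
- The arm moves only by the tool apply_moves, never from a script. Its argument "plan" is a list of rows, each a list of 3 entries, a list of its own where there are three numbers: the finger opening in cm, from 0 to 8.54, then the shift along the tool's x, y, z in cm, then the turn, a rotation vector about the tool's x, y, z in degrees. In form: [[grip, [dx, dy, dz], [rx, ry, rz]], ...]. A call has 1 to 8 rows; each row is the pose to reach, as a shift and turn from the pose commanded when the call began, along the tool's axes at that moment; what a row does not reach only later rows make up. A row lasts 1/8 s, in which the tool goes at most 62.5 mm and 10.7 degrees, less where a joint would pass 70% of its speed; a pose out of reach is approached as far as the arm can. A call with a gripper value outside its range is refused whole. The fingers move at their own pace and stop on an object; "newtons" is the grip in N (left out, the last holds). Time passes only in rows, so rows that repeat a pose let the fingers close. It gives the time, the measured TCP pose, the force, the opening and the grip force at its end, in the units of the state.
- env.state(): the state, without advancing time (a new reading comes with each control period).
- eyes.grab_frame(name): name is "scene" or "top" or "wrist"; returns a dict with "img" (400x640x3 uint8, red, green, blue), "fovy" (degrees; the focal length in pixels is half the picture's height over the tangent of half this angle, whatever the lens; pixels are square), "cx", "cy" (the principal point, pixels), "distortion" ([k1, k2, p1, p2, k3] as OpenCV has them; the pictures are not rectified), "R" (3x3) and "t" (3): a world point X has camera coordinates R X + t. Camera axes: x right, y down, z forward; pixel columns grow to the right and rows downward; lengths in mm; the calibration is good to about 2 mm. A picture is of the moment at which its call begins. There is no depth.
- env.finish_job(): hands the job in; it is judged then, once.
Trained networks look in a picture, given as the dict that the camera call returned (one of the last four; its "shot" number tells which), for a name from the list of things; names that differ only in an ending like _2 or _b are one class to them, and where a whole thing is asked for, a point or a joint stands for the part that bears it (a point fixed in the world has none). Each returns a list of dicts, best first, with "p" (0 to 1); they miss things now and then, are a little off and sometimes report something else, mostly with a low value. They report only what shows in the picture. A call takes as long as a camera call.
- eyes.search_frame(picture, target): "xy" ([column, row] in pixels, amid what is visible of it).
- eyes.regions_of(picture, target): "mask" (400x640 bool, what is visible of it) and "xy" ([column, row] in pixels, amid what is visible of it).
The state is a dict: "t": time; "joints": joint angles; "joint_vel": joint speeds; "joint_torque": joint torques, N m; "position": TCP position; "orientation": TCP orientation; "wrist_force": force on the tool from outside, world axes, zero at the start; "wrist_torque": the same for the moment, N m; "gripper_width": opening from 0.0 (shut) to 1.0 (fully open); "gripper_force": force on a finger pad.
Only numpy, scipy, OpenCV 4.12 (cv2) and the standard library are available. Lean on these libraries where they do the work, as an engineer would, in place of code of your own. Each camera call takes 0.05 s, during which the arm holds its last target. There are 200 camera calls.

## Working session

There is one attempt and no reset: what is moved stays moved. The work goes in short steps, Python scripts to look and compute and a tool call to move; the robot and the scene stay as the last step left them, time stands still between calls to the robot, and variables do not carry over. Pictures are saved under pics/ and viewed, at most 10 in all, crops included, and the job is handed in when it is done.

Besides the shell and the picture viewer there is one more tool, called after "Request:" in YAML: its name, and indented under it one key for each argument. apply_moves: Moves the arm, as the interface text tells. Its arguments: {"type":"object","properties":{"plan":{"type":"array","items":{"type":"array"}},"newtons":{"type":"number"}},"required":["plan"]}

```bash
ls; mkdir -p pics; python3 - <<'E'
from workcell import env, eyes
import cv2,numpy as np
for n in ("scene","top"):
    f=eyes.grab_frame(n); cv2.imwrite(f"pics/{n}0.png",f["img"][:,:,::-1])
    print(n,f["fovy"],f["cx"],f["cy"],f["distortion"],np.round(f["R"],3).tolist(),np.round(f["t"],1))
    for k in ["case","hinge","lid","lip","mug","can","jar","tape","screwdriver","offcut","wrench"]:
        r=eyes.search_frame(f,k); print(k,[(np.round(q["xy"]).tolist(),round(q["p"],2)) for q in r[:2]])
s=env.state(); print(s)
E
```

```text
pics
scene 53.66229824271615 316.7758102655785 192.83456175108782 [-0.08321259  0.          0.          0.          0.        ] [[-0.391, 0.92, 0.018], [0.549, 0.249, -0.798], [-0.739, -0.302, -0.602]] [ 170.7 -242.6 1434. ]
case [([270.0, 193.0], 0.93)]
hinge [([270.0, 191.0], 0.91), ([154.0, 175.0], 0.52)]
lid [([250.0, 165.0], 0.79)]
lip [([253.0, 164.0], 0.84)]
mug [([191.0, 165.0], 0.65)]
can [([155.0, 177.0], 0.67)]
jar [([372.0, 204.0], 0.79)]
tape [([274.0, 271.0], 0.7)]
screwdriver [([345.0, 191.0], 0.59)]
offcut [([468.0, 268.0], 0.94)]
wrench [([469.0, 239.0], 0.9)]
top 47.779531554883214 324.0457683972139 202.60204190056265 [-0.01528759  0.          0.          0.          0.        ] [[-0.014, -1.0, 0.008], [-0.997, 0.014, -0.078], [0.078, -0.01, -0.997]] [  15.4  545.3 1427.4]
case [([348.0, 194.0], 0.88)]
hinge [([345.0, 193.0], 0.74)]
lid [([366.0, 195.0], 0.94)]
lip [([368.0, 196.0], 0.77)]
mug [([446.0, 207.0], 0.69)]
can [([438.0, 158.0], 0.87), ([191.0, 194.0], 0.5)]
jar [([276.0, 228.0], 0.49)]
tape [([310.0, 142.0], 0.56)]
screwdriver [([445.0, 209.0], 0.62), ([321.0, 246.0], 0.57)]
offcut [([191.0, 194.0], 0.91)]
wrench [([196.0, 236.0], 0.69)]
{'t': 1.2, 'joints': array([-1.26990029,  0.32102473, -0.07010439,  1.45051946,  0.02262326,
        1.37082584, -0.05689722]), 'joint_vel': array([ 3.28584863e-04, -6.31111635e-05, -4.60206671e-04,  1.47326140e-03,
       -8.35522187e-04, -1.56833841e-03, -4.53406290e-04]), 'joint_torque': array([ 1.04263529e-04, -4.93410730e+01, -3.81380590e-01, -3.14573801e+01,
        1.32882441e-02,  1.67154849e-03, -5.01090049e-07]), 'position': array([183.90220585, 623.44279726, 231.32270903]), 'orientation': array([3.42240192e-05, 1.42891727e-01, 9.89738326e-01, 9.37364936e-07]), 'wrist_force': array([-0.98272364, -0.65786894,  0.03360635]), 'wrist_torque': array([0.00762617, 0.00215522, 0.02556032]), 'gripper_force': 0.0, 'gripper_width': 1.0003792943297474}
```

View pictures.

View pics/scene0.png

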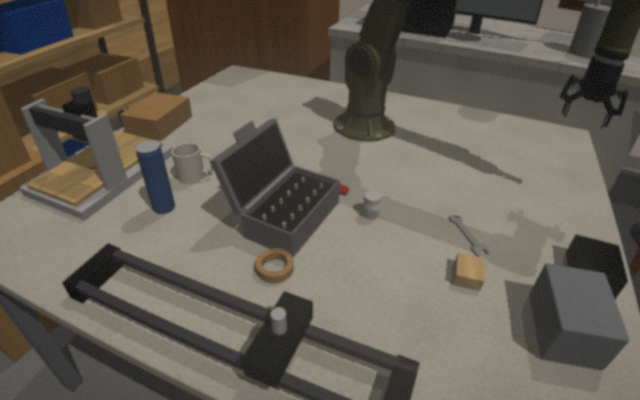

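View pics/top0.png

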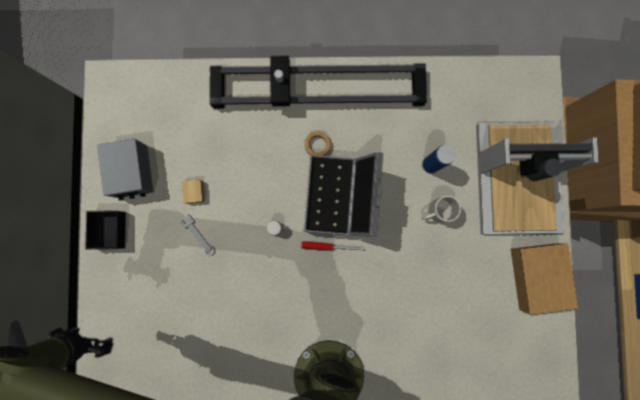

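The scene view shows the case open near (275,190), the lid leaning left (away from the jar) with the lip around (245,132). The top view shows the case at columns 306–380, rows 152–237. The tape is at (318,143), the jar at (275,229), the screwdriver at (320,246), the can at (440,158) and the mug at (443,210). I'll fit the case pose by silhouette.

```bash
cat > h.py <<'E'
import numpy as np, cv2
from itertools import product
from scipy.spatial.transform import Rotation as Ro
def proj(f,X):
    fl=200/np.tan(np.radians(f["fovy"]/2)); K=np.array([[fl,0,f["cx"]],[0,fl,f["cy"]],[0,0,1]])
    return cv2.projectPoints(np.float64(X).reshape(-1,3),cv2.Rodrigues(np.array(f["R"]))[0],np.float64(f["t"]),K,np.float64(f["distortion"]))[0][:,0]
def box(a,b): return np.array(list(product(*zip(a,b))),float)
def hulls(x,y,yaw,th):
    c=box((-70,-120,0),(70,120,75)); L=[box((-140,-120,0),(0,120,22)),box((-168,-35,0),(-140,35,8))]
    R=Ro.from_euler('y',th).as_matrix()   # +y rotation lifts -x side
    P=[c]+[l@R.T+[70,0,75] for l in L]
    Z=Ro.from_euler('z',yaw).as_matrix()
    return [p@Z.T+[x,y,0] for p in P]
def sil(f,p,which=(0,1,2)):
    m=np.zeros((400,640),np.uint8); H=hulls(*p)
    for i in which:
        q=cv2.convexHull(proj(f,H[i]).astype(np.float32))
        cv2.fillConvexPoly(m,np.round(q*16).astype(np.int32),1,shift=4)
    return m>0
def floor(f,uv,z=0):
    fl=200/np.tan(np.radians(f["fovy"]/2)); K=np.array([[fl,0,f["cx"]],[0,fl,f["cy"]],[0,0,1]])
    n=cv2.undistortPoints(np.float64(uv).reshape(-1,1,2),K,np.float64(f["distortion"]))[:,0]
    R=np.array(f["R"]);c=-R.T@f["t"]; d=np.c_[n,np.ones(len(n))]@R
    return c+d*((z-c[2])/d[:,2])[:,None]
E
python3 - <<'E'
from workcell import env, eyes
from h import *
from scipy.optimize import minimize
F=[];M=[]
for n in ("scene","top"):
    f=eyes.grab_frame(n); m=np.zeros((400,640),bool)
    for k in("case","lid"):
        r=eyes.regions_of(f,k); print(n,k,r[0]["p"],r[0]["mask"].sum()); m|=r[0]["mask"]
    F.append(f);M.append(m)
def cost(p): 
    q=(p[0],p[1],p[2],1.95); return sum((sil(f,q)^m).sum()/m.sum() for f,m in zip(F,M))
best=None
g=floor(F[1],[[344,195]],60)[0]; print(g)
for dyaw in np.radians([-12,-4,4,12]):
    r=minimize(cost,[g[0],g[1],-np.pi/2+dyaw],method="Nelder-Mead",options=dict(initial_simplex=np.array([[g[0],g[1],-np.pi/2+dyaw]]*4)+np.diag([20,20,.15,0])[:4,:3]))
    print(r.fun,r.x,np.degrees(r.x[2]))
    if best is None or r.fun<best.fun: best=r
p=(*best.x,1.95)
ims=[]
for f,m in zip(F,M):
    im=f["img"][:,:,::-1].copy()
    for h in hulls(*p):
        q=proj(f,h)
        for i,j in [(0,1),(0,2),(0,4),(1,3),(1,5),(2,3),(2,6),(3,7),(4,5),(4,6),(5,7),(6,7)]: cv2.line(im,*[tuple(int(round(v*16)) for v in q[k]) for k in(i,j)],(0,255,0),1,cv2.LINE_AA,4)
    c=np.round(proj(f,[[best.x[0],best.x[1],80]])[0]).astype(int)
    ims.append(cv2.resize(im[c[1]-90:c[1]+90,c[0]-60:c[0]+60],None,fx=3.3,fy=3.3,interpolation=cv2.INTER_CUBIC))
cv2.imwrite("pics/fit.png",np.hstack(ims))
for k in ["mug","can","jar","tape","screwdriver"]:
    for f in F:
        r=eyes.search_frame(f,k); print(k,[(floor(f,[q["xy"]],dict(mug=46,can=95,jar=31,tape=12,screwdriver=10)[k])[0].round(),round(q["p"],2)) for q in r[:2]])
E
```

```text
scene case 0.93 10241
scene lid 0.75 4600
top case 0.86 5837
top lid 0.55 2436
[565.3976943  -54.68991034  60.        ]
0.05297608914480423 [566.29271346  -9.70026093  -1.65641688] -94.90569661179362
0.05190249945126528 [566.48733911  -9.6959585   -1.65642425] -94.90611885937508
0.05165909254670985 [566.55586101  -9.64190093  -1.65717291] -94.94901388407698
0.05297490763867013 [566.1358287   -9.77264664  -1.65715745] -94.94812814080343
mug [(array([ 515., -364.,   46.]), 0.89)]
mug [(array([ 519., -369.,   46.]), 0.81), (array([ 567., -122.,   46.]), 0.49)]
can [(array([ 665., -353.,   95.]), 0.79)]
can [(array([ 669., -342.,   95.]), 0.72)]
jar [(array([467., 169.,  31.]), 0.81)]
jar [(array([459., 166.,  31.]), 0.67)]
tape [(array([748.,  37.,  12.]), 0.62)]
tape [(array([714.,  24.,  12.]), 0.84), (array([586., 429.,  12.]), 0.46)]
screwdriver [(array([406.,  69.,  10.]), 0.44)]
screwdriver []
```

View pics/fit.png

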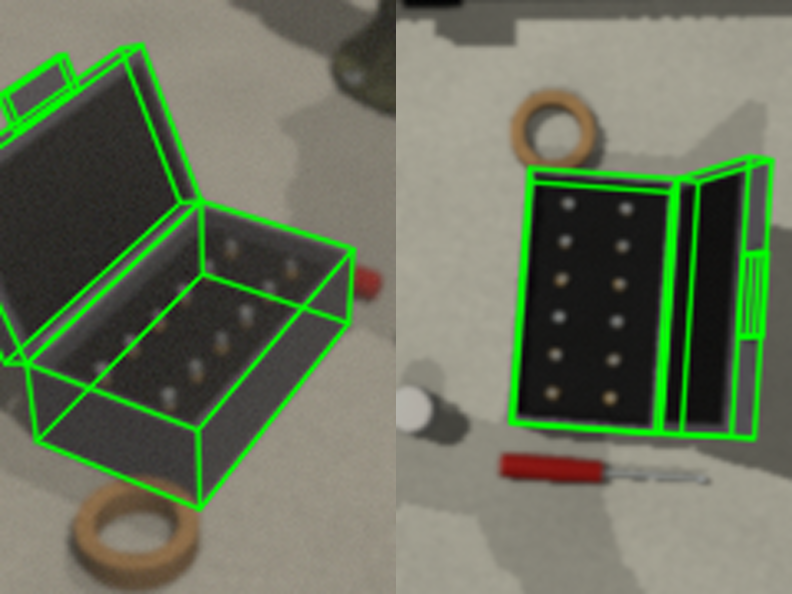

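```bash
cat >> h.py <<'E'
yaw=np.radians(-94.93); f=-np.array([np.cos(yaw),np.sin(yaw),0]); zz=np.array([0,0,1.]); HINGE=np.array([566.5,-9.7,75])-70*f
def handR(pp):
    y=np.sin(pp)*f-np.cos(pp)*zz; z=-(np.cos(pp)*f+np.sin(pp)*zz); return np.c_[np.cross(y,z),y,z]
def hand(psi,pp=None,o=60,s=24,back=0,up=0):
    pp=.44+.753*psi if pp is None else pp
    R=handR(pp); E=HINGE+168*(np.cos(psi)*f+np.sin(psi)*zz)
    return E+(s-back)*R[:,2]-o/2*R[:,1]+up*zz, R
def rel(P,R,base=None):
    from workcell import env
    if base is None:
        s=env.state(); q=s["orientation"]; base=(s["position"],Ro.from_quat([q[1],q[2],q[3],q[0]]).as_matrix())
    p0,R0=base
    return (R0.T@(P-p0)/10).round(2).tolist(), np.degrees(Ro.from_matrix(R0.T@R).as_rotvec()).round(1).tolist()
E
python3 - <<'E'
from h import *
print(hand(0),hand(1.78))
A=(np.array([560,260,300.]),handR(np.pi/2)); print("A",rel(*A))
B=hand(0,back=60); print("B",B[0],"from A",rel(*B,A), "from start",rel(*B))
E
```

```text
(array([571.95776915,  53.57282501,  91.92000274]), array([[-9.96300435e-01,  3.66046399e-02, -7.77530882e-02],
       [ 8.59385966e-02,  4.24363675e-01, -9.01404476e-01],
       [-6.93889390e-18, -9.04751663e-01, -4.25939465e-01]])) (array([ 555.39313588, -138.46372199,  209.62160012]), array([[-0.99630044,  0.08405877,  0.01787639],
       [ 0.0859386 ,  0.9745073 ,  0.20724402],
       [ 0.        ,  0.20801358, -0.97812594]]))
A ([-46.35, -24.22, -6.86], [0.0, 0.0, -11.5])
B [576.62295444 107.65709357 117.47637064] from A ([-2.97, -15.04, 18.25], [64.8, -0.0, -0.0]) from start ([-52.26, -38.36, 11.39], [64.6, -6.5, -10.3])
```

Request:
apply_moves:
  plan:
    - [6,[-5,-2.6,-2],[0,0,-2]]
    - [6,[-10,-5.2,-4],[0,0,-4]]
    - [6,[-15.5,-8,-6],[0,0,-6]]
    - [6,[-21,-11,-6.9],[0,0,-8]]
    - [6,[-26.5,-13.8,-6.9],[0,0,-10]]
    - [6,[-32,-16.7,-6.9],[0,0,-11.5]]
    - [6,[-38,-19.8,-6.9],[0,0,-11.5]]
    - [6,[-43,-22.5,-6.9],[0,0,-11.5]]

```text
t: 3.0
position: [533.0, 285.5, 300.7]
orientation: [0.0, 0.043, 0.999, 0.0]
wrist_force: [0.3, 1.4, -0.3]
gripper_width: 0.702
gripper_force: 0.0
```

```bash
python3 - <<'E'
from h import *
from workcell import env
s=env.state(); print(s["t"],s["joints"].round(2),s["position"].round(),s["gripper_width"])
B=hand(0,back=60); print("B",rel(*B))
E
```

```text
3.0 [-0.72  0.2   0.22  1.47 -0.04  1.48  0.98] [533. 286. 301.] 0.702408650995162
B ([-5.86, -17.36, 18.31], [64.8, 0.0, -0.0])
```

Request:
apply_moves:
  plan:
    - [6,[-0.8,-2,0],[8,0,0]]
    - [6,[-1.6,-4,0],[16,0,0]]
    - [6,[-2.4,-6,2],[24,0,0]]
    - [6,[-3.2,-8,4],[32,0,0]]
    - [6,[-4,-10,7],[40,0,0]]
    - [6,[-4.8,-12.5,10],[48,0,0]]
    - [6,[-5.4,-15,14],[56,0,0]]
    - [6,[-5.9,-17.3,17],[64.8,0,0]]

```text
t: 4.0
position: [575.8, 109.3, 129.2]
orientation: [-0.023, 0.036, 0.843, -0.537]
wrist_force: [0.2, 1.1, -0.2]
gripper_width: 0.705
gripper_force: 0.0
```

```bash
python3 - <<'E'
from h import *
from workcell import env,eyes
s=env.state(); print(s["t"],s["joints"].round(2),s["position"].round(),s["gripper_width"])
B=hand(0,back=60); print("B",rel(*B))
cv2.imwrite("pics/b.png",eyes.grab_frame("scene")["img"][:,:,::-1])
E
```

```text
4.0 [-0.88  0.8   0.32  1.43  0.6   1.72  0.77] [576. 109. 129.] 0.7049700656188117
B ([-0.09, 1.0, 0.64], [-0.2, 0.1, 0.0])
```

View pics/b.png

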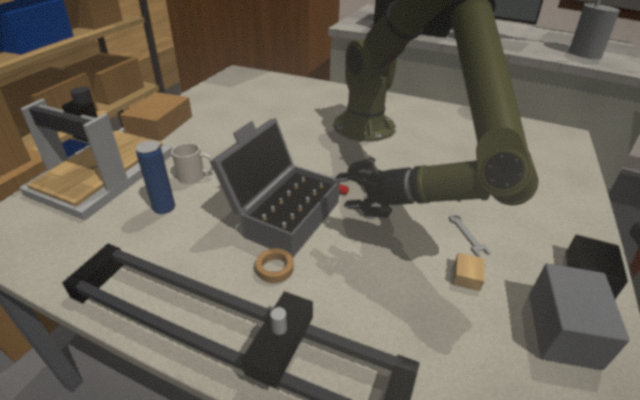

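The picture shows the tilted hand at (370,190) in front of the case lip side, touching nothing. The end pose is reachable, so next I go above the lid's free edge.

```bash
python3 - <<'E'
from h import *
C=hand(1.78,up=110); D=hand(1.78)
m=(np.array([568,20,300.]),handR(1.1))
print(rel(*m)); print(C[0],rel(*C)); print(rel(*D,C))
E
```

```text
([-0.05, -20.05, 0.49], [-38.9, -0.5, 0.6])
[ 555.39313588 -138.46372199  319.62160012] ([-0.11, -28.33, 14.2], [-77.9, -0.7, 0.5])
([0.0, -2.29, 10.76], [0.0, 0.0, 0.0])
```

Request:
apply_moves:
  plan:
    - [6,[0,-5,-1.5],[-9,0,0]]
    - [6,[0,-10,-2],[-18,0,0]]
    - [6,[0,-15,-1],[-27,-0.2,0.2]]
    - [6,[0,-20,0.5],[-37,-0.5,0.5]]
    - [6,[0,-23,4],[-47,-0.5,0.5]]
    - [6,[0,-25.5,8],[-57,-0.6,0.5]]
    - [6,[0,-27.5,12],[-67,-0.7,0.5]]
    - [6,[-0.1,-28.3,14.2],[-77,-0.7,0.5]]

```text
t: 5.05
position: [554.8, -141.8, 330.3]
orientation: [0.017, 0.044, 0.993, 0.109]
wrist_force: [0.4, 0.1, -2.5]
gripper_width: 0.703
gripper_force: 0.0
```

```bash
python3 - <<'E'
from h import *
from workcell import env,eyes
s=env.state(); print(s["t"],s["joints"].round(2),s["position"].round(),s["gripper_width"],s["wrist_force"].round(1))
print(rel(*hand(1.78,up=110)),rel(*hand(1.78)))
E
```

```text
5.05 [-0.18  0.16  0.59  1.5  -0.3   1.56  1.91] [ 555. -142.  330.] 0.7031923347470029 [ 0.4  0.1 -2.5]
([-0.0, 0.1, 1.12], [0.6, 1.4, 0.0]) ([0.25, -2.3, 11.85], [0.6, 1.4, 0.0])
```

Request:
apply_moves:
  plan:
    - [6,[0,0,0],[0,0,0]]
    - [6,[0,0,0],[0,0,0]]
    - [6,[0,-0.6,3],[0,0,0]]
    - [6,[0,-1.2,6],[0,0,0]]
    - [6,[0,-1.5,7.0],[0,0,0]]
    - [6,[0,-1.5,7.0],[0,0,0]]

```text
t: 5.8
position: [556.5, -136.9, 254.6]
orientation: [0.011, 0.042, 0.993, 0.106]
wrist_force: [0.1, -0.4, 0.5]
gripper_width: 0.709
gripper_force: 0.0
```

```bash
python3 - <<'E'
from h import *
from workcell import env,eyes
s=env.state(); print(s["t"],s["position"].round(1),s["gripper_width"],s["wrist_force"].round(1))
print(rel(*hand(1.78)))
ims=[]
for n in("scene","top"):
    F=eyes.grab_frame(n); c=np.round(proj(F,[[555,-138,210]])[0]).astype(int)
    ims.append(cv2.resize(F["img"][max(0,c[1]-75):c[1]+75,c[0]-60:c[0]+60,::-1],(390,488),interpolation=cv2.INTER_CUBIC))
cv2.imwrite("pics/d.png",np.hstack(ims))
E
```

```text
5.8 [ 556.5 -136.9  254.6] 0.7088279715535438 [ 0.1 -0.4  0.5]
([0.16, -1.11, 4.36], [0.2, 0.8, 0.2])
```

View pics/d.png

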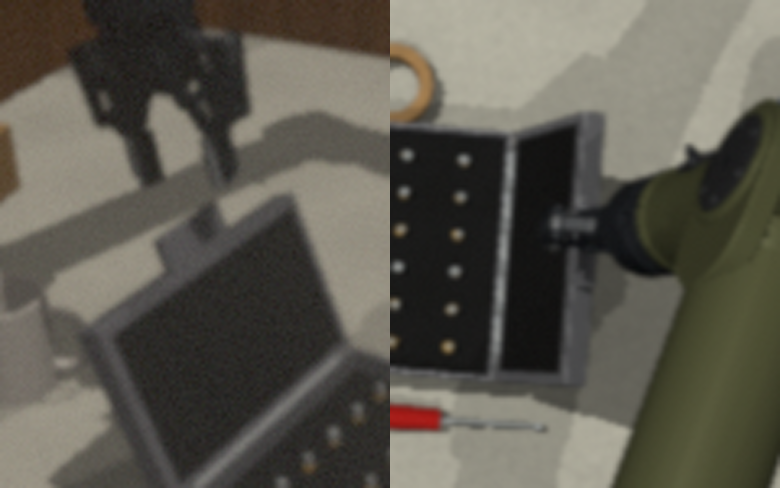

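The crops show the two fingers at (150,180) and (225,175), with the lip top at (190,230) centred between and below them. I'll descend to straddle it.

Request:
apply_moves:
  plan:
    - [6,[0.1,-0.4,1.5],[0,0.4,0]]
    - [6,[0.15,-0.8,3],[0.1,0.8,0.1]]
    - [6,[0.15,-1.1,4.3],[0.2,0.8,0.2]]
    - [6,[0.15,-1.1,4.3],[0.2,0.8,0.2]]
    - [6,[0.15,-1.1,4.3],[0.2,0.8,0.2]]

```text
t: 6.52
position: [555.3, -140.2, 210.1]
orientation: [0.004, 0.044, 0.994, 0.104]
wrist_force: [-1.0, 0.6, -0.5]
gripper_width: 0.705
gripper_force: 0.0
```

```bash
cat > seg.py <<'E'
import sys
from h import *
from workcell import env
s=env.state(); print(s["t"],s["position"].round(1),s["wrist_force"].round(1),s["wrist_torque"].round(2),"err",rel(*hand(float(sys.argv[1]))))
ps=np.linspace(float(sys.argv[1]),float(sys.argv[2]),9)
if len(sys.argv)>3: b=hand(ps[0])
else: b=None
for p in ps[1:]: print(round(p,3),rel(*hand(p),b))
E
python3 seg.py 1.78 1.40
```

```text
6.525 [ 555.3 -140.2  210.1] [-1.   0.6 -0.5] [-0.23 -0.02  0.04] err ([0.01, 0.16, 0.08], [-0.0, 0.0, -0.2])
1.732 ([0.01, 0.88, -0.01], [2.0, 0.0, -0.2])
1.685 ([0.02, 1.59, -0.06], [4.1, 0.0, -0.2])
1.638 ([0.02, 2.31, -0.08], [6.1, 0.0, -0.2])
1.59 ([0.02, 3.02, -0.07], [8.2, 0.0, -0.2])
1.542 ([0.02, 3.73, -0.02], [10.2, -0.0, -0.2])
1.495 ([0.02, 4.44, 0.07], [12.3, -0.0, -0.2])
1.447 ([0.03, 5.14, 0.19], [14.3, -0.0, -0.2])
1.4 ([0.03, 5.84, 0.34], [16.4, -0.0, -0.2])
```

Request:
apply_moves:
  plan:
    - [6,[0,0.9,0],[2,0,-0.2]]
    - [6,[0,1.6,0],[4,0,-0.2]]
    - [6,[0,2.3,0],[6,0,-0.2]]
    - [6,[0,3,0],[8,0,-0.2]]
    - [6,[0,3.7,0],[10.2,0,-0.2]]
    - [6,[0,4.4,0.1],[12.3,0,-0.2]]
    - [6,[0,5.1,0.2],[14.3,0,-0.2]]
    - [6,[0,5.8,0.3],[16.4,0,-0.2]]

```text
t: 7.52
position: [560.9, -83.6, 220.3]
orientation: [-0.001, 0.043, 0.998, -0.039]
wrist_force: [-0.4, -1.1, 0.6]
gripper_width: 0.705
gripper_force: 0.6
```

```bash
python3 seg.py 1.40 1.10; python3 - <<'E'
from h import *
from workcell import eyes
F=eyes.grab_frame("scene"); c=np.round(proj(F,[[560,-60,170]])[0]).astype(int)
cv2.imwrite("pics/e.png",cv2.resize(F["img"][max(0,c[1]-80):c[1]+80,c[0]-80:c[0]+80,::-1],(560,560),interpolation=cv2.INTER_CUBIC))
E
```

```text
7.525 [560.9 -83.6 220.3] [-0.4 -1.1  0.6] [-0.2  -0.03  0.02] err ([0.08, 0.1, 0.13], [-0.1, 0.1, -0.0])
1.362 ([0.08, 0.66, 0.12], [1.5, 0.1, -0.0])
1.325 ([0.08, 1.22, 0.12], [3.1, 0.1, -0.0])
1.288 ([0.08, 1.78, 0.15], [4.8, 0.1, -0.0])
1.25 ([0.08, 2.33, 0.2], [6.4, 0.1, -0.0])
1.212 ([0.08, 2.89, 0.27], [8.0, 0.1, -0.0])
1.175 ([0.08, 3.43, 0.36], [9.6, 0.1, -0.0])
1.138 ([0.08, 3.98, 0.47], [11.2, 0.1, -0.0])
1.1 ([0.08, 4.51, 0.61], [12.9, 0.1, -0.0])
```

View pics/e.png

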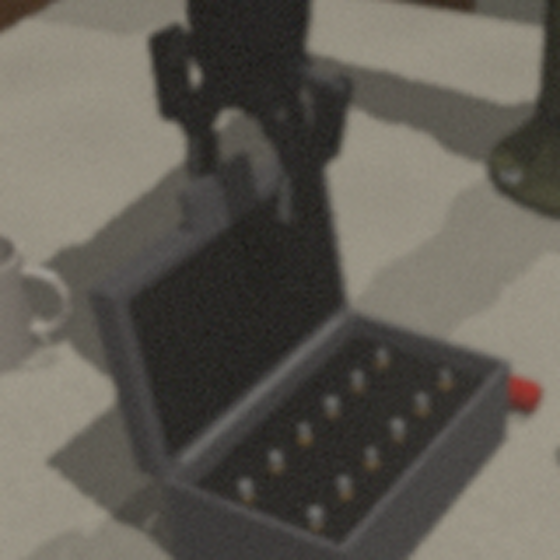

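The rear finger is behind the lip at (200,160), pushing. The lid is near 1.7 rad and the front finger waits at (290,180). I'll continue.

Request:
apply_moves:
  plan:
    - [6,[0.1,0.7,0.1],[1.5,0,0]]
    - [6,[0.1,1.2,0.1],[3.1,0,0]]
    - [6,[0.1,1.8,0.1],[4.8,0,0]]
    - [6,[0.1,2.3,0.2],[6.4,0,0]]
    - [6,[0.1,2.9,0.3],[8,0,0]]
    - [6,[0.1,3.4,0.4],[9.6,0,0]]
    - [6,[0.1,4,0.5],[11.2,0,0]]
    - [6,[0.1,4.5,0.6],[12.9,0,0]]

```text
t: 8.57
position: [563.1, -38.1, 209.5]
orientation: [-0.007, 0.042, 0.988, -0.151]
wrist_force: [0.0, -1.0, 0.4]
gripper_width: 0.706
gripper_force: 0.1
```

```bash
python3 seg.py 1.10 0.9
```

```text
8.575 [563.1 -38.1 209.5] [ 0.  -1.   0.4] [ 0.21 -0.03  0.  ] err ([-0.1, -0.13, -0.09], [-0.1, -0.0, 0.1])
1.075 ([-0.1, 0.24, -0.07], [1.0, -0.0, 0.1])
1.05 ([-0.1, 0.61, -0.04], [2.1, -0.0, 0.1])
1.025 ([-0.1, 0.97, -0.01], [3.2, -0.0, 0.1])
1.0 ([-0.1, 1.34, 0.04], [4.2, -0.0, 0.1])
0.975 ([-0.1, 1.7, 0.09], [5.3, -0.0, 0.1])
0.95 ([-0.1, 2.06, 0.16], [6.4, -0.0, 0.1])
0.925 ([-0.1, 2.42, 0.23], [7.5, -0.0, 0.1])
0.9 ([-0.1, 2.78, 0.32], [8.6, -0.0, 0.1])
```

Request:
apply_moves:
  plan:
    - [6,[-0.1,0.3,0],[1,0,0]]
    - [6,[-0.1,0.6,0],[2.1,0,0]]
    - [6,[-0.1,1,0],[3.2,0,0]]
    - [6,[-0.1,1.3,0],[4.2,0,0]]
    - [6,[-0.1,1.3,0],[4.2,0,0]]
    - [6,[-0.1,1.3,0],[4.2,0,0]]
    - [6,[-0.1,1.3,0],[4.2,0,0]]
    - [6,[-0.1,1.3,0],[4.2,0,0]]

```text
t: 9.57
position: [565.1, -26.7, 206.0]
orientation: [-0.008, 0.042, 0.982, -0.186]
wrist_force: [0.5, 1.0, 0.2]
gripper_width: 0.703
gripper_force: 0.0
```

```bash
python3 seg.py 1.0 0.75; python3 - <<'E'
from h import *
from workcell import eyes
F=eyes.grab_frame("scene"); c=np.round(proj(F,[[560,-40,150]])[0]).astype(int)
cv2.imwrite("pics/f.png",cv2.resize(F["img"][max(0,c[1]-80):c[1]+80,c[0]-80:c[0]+80,::-1],(560,560),interpolation=cv2.INTER_CUBIC))
E
```

```text
9.575 [565.1 -26.7 206. ] [0.5 1.  0.2] [ 0.41 -0.04  0.02] err ([0.01, 0.13, 0.04], [0.2, -0.0, 0.0])
0.969 ([0.01, 0.59, 0.08], [1.5, -0.0, 0.0])
0.938 ([0.01, 1.05, 0.13], [2.9, -0.0, 0.0])
0.906 ([0.01, 1.5, 0.2], [4.2, -0.0, 0.0])
0.875 ([0.01, 1.95, 0.28], [5.6, -0.0, 0.0])
0.844 ([0.01, 2.4, 0.38], [6.9, -0.0, 0.0])
0.812 ([0.01, 2.84, 0.49], [8.3, -0.0, 0.0])
0.781 ([0.01, 3.28, 0.61], [9.6, -0.0, 0.0])
0.75 ([0.01, 3.72, 0.75], [10.9, -0.0, 0.0])
```

View pics/f.png

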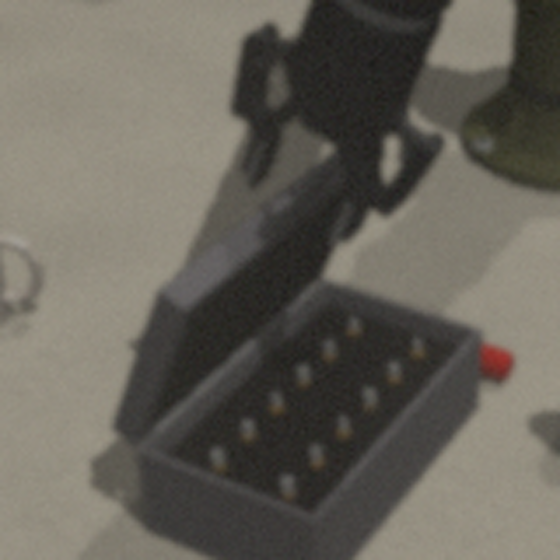

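The lid has dropped onto the front finger at about (345,200), and the rear finger at (260,160) is off it. Now I lower it.

Request:
apply_moves:
  plan:
    - [6,[0,0.6,0.1],[1.4,0,0]]
    - [6,[0,1,0.1],[2.8,0,0]]
    - [6,[0,1.5,0.2],[4.2,0,0]]
    - [6,[0,1.9,0.3],[5.6,0,0]]
    - [6,[0,2.4,0.4],[6.9,0,0]]
    - [6,[0,2.8,0.5],[8.3,0,0]]
    - [6,[0,3.3,0.6],[9.6,0,0]]
    - [6,[0,3.7,0.7],[10.9,0,0]]

```text
t: 10.62
position: [567.8, 5.6, 185.4]
orientation: [-0.012, 0.041, 0.959, -0.279]
wrist_force: [0.4, 0.1, -1.2]
gripper_width: 0.699
gripper_force: 0.4
```

```bash
python3 seg.py 0.75 0.5
```

```text
10.625 [567.8   5.6 185.4] [ 0.4  0.1 -1.2] [ 0.73 -0.12 -0.01] err ([-0.0, -0.05, 0.04], [-0.1, -0.0, 0.1])
0.719 ([-0.0, 0.4, 0.1], [1.3, -0.0, 0.1])
0.688 ([-0.0, 0.85, 0.19], [2.6, -0.0, 0.1])
0.656 ([-0.0, 1.3, 0.28], [4.0, -0.0, 0.1])
0.625 ([-0.0, 1.74, 0.4], [5.3, -0.0, 0.1])
0.594 ([-0.0, 2.17, 0.52], [6.7, -0.0, 0.1])
0.562 ([-0.0, 2.6, 0.66], [8.0, 0.0, 0.1])
0.531 ([-0.0, 3.03, 0.81], [9.4, 0.0, 0.1])
0.5 ([-0.0, 3.45, 0.98], [10.7, 0.0, 0.1])
```

Request:
apply_moves:
  plan:
    - [6,[0,0.4,0.1],[1.3,0,0]]
    - [6,[0,0.9,0.2],[2.6,0,0]]
    - [6,[0,1.3,0.3],[4,0,0]]
    - [6,[0,1.7,0.4],[5.3,0,0]]
    - [6,[0,2.2,0.5],[6.7,0,0]]
    - [6,[0,2.6,0.7],[8,0,0]]
    - [6,[0,3,0.8],[9.4,0,0]]
    - [6,[0,3.4,1],[10.7,0,0]]

```text
t: 11.62
position: [569.9, 28.9, 158.8]
orientation: [-0.016, 0.04, 0.929, -0.368]
wrist_force: [0.3, 1.5, -1.1]
gripper_width: 0.702
gripper_force: 0.8
```

```bash
python3 seg.py 0.5 0.28
```

```text
11.625 [569.9  28.9 158.8] [ 0.3  1.5 -1.1] [ 0.99 -0.14  0.03] err ([0.01, 0.04, -0.01], [0.0, 0.0, 0.0])
0.473 ([0.01, 0.43, 0.08], [1.2, 0.0, 0.0])
0.445 ([0.0, 0.82, 0.17], [2.4, 0.0, 0.0])
0.418 ([0.0, 1.2, 0.28], [3.6, 0.0, 0.0])
0.39 ([0.0, 1.58, 0.4], [4.8, 0.0, 0.0])
0.363 ([0.0, 1.95, 0.53], [6.0, 0.0, 0.0])
0.335 ([0.0, 2.32, 0.68], [7.2, 0.0, 0.0])
0.308 ([0.0, 2.69, 0.83], [8.4, 0.0, 0.0])
0.28 ([0.0, 3.05, 0.99], [9.5, 0.0, 0.0])
```

Request:
apply_moves:
  plan:
    - [6,[0,0.4,0.1],[1.2,0,0]]
    - [6,[0,0.8,0.2],[2.4,0,0]]
    - [6,[0,1.2,0.3],[3.6,0,0]]
    - [6,[0,1.6,0.4],[4.8,0,0]]
    - [6,[0,1.9,0.5],[6,0,0]]
    - [6,[0,2.3,0.7],[7.2,0,0]]
    - [6,[0,2.7,0.8],[8.4,0,0]]
    - [6,[0,3,1],[9.5,0,0]]

```text
t: 12.62
position: [571.1, 44.0, 130.9]
orientation: [-0.019, 0.038, 0.895, -0.443]
wrist_force: [0.4, 2.3, 0.0]
gripper_width: 0.702
gripper_force: 1.0
```

```bash
python3 seg.py 0.28 0.1;  python3 - <<'E'
from h import *
from workcell import eyes
F=eyes.grab_frame("scene"); c=np.round(proj(F,[[570,40,100]])[0]).astype(int)
cv2.imwrite("pics/g.png",cv2.resize(F["img"][max(0,c[1]-70):c[1]+70,c[0]-80:c[0]+80,::-1],(640,560),interpolation=cv2.INTER_CUBIC))
E
```

```text
12.625 [571.1  44.  130.9] [0.4 2.3 0. ] [ 1.29 -0.16  0.06] err ([-0.01, 0.02, -0.01], [0.1, 0.0, 0.1])
0.258 ([-0.01, 0.34, 0.08], [1.0, 0.0, 0.1])
0.235 ([-0.01, 0.64, 0.17], [2.0, 0.0, 0.1])
0.213 ([-0.01, 0.95, 0.28], [3.0, 0.0, 0.1])
0.19 ([-0.01, 1.25, 0.39], [3.9, 0.0, 0.1])
0.168 ([-0.01, 1.55, 0.51], [4.9, 0.0, 0.1])
0.145 ([-0.01, 1.85, 0.63], [5.9, 0.0, 0.1])
0.122 ([-0.01, 2.14, 0.76], [6.9, 0.0, 0.1])
0.1 ([-0.01, 2.43, 0.9], [7.8, 0.0, 0.1])
```

View pics/g.png

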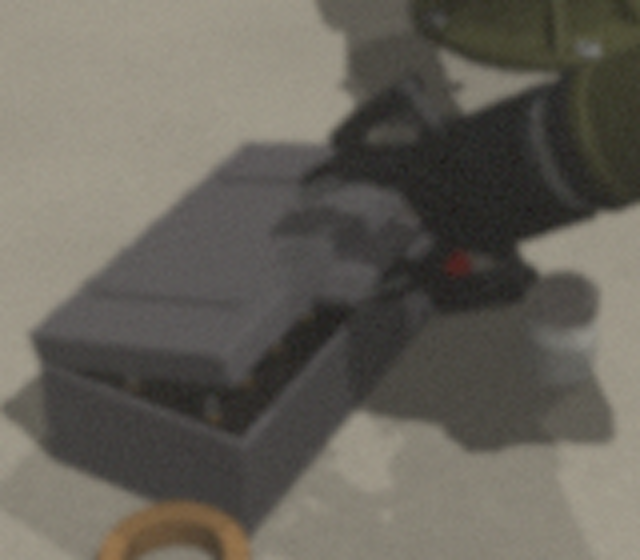

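The lid is about 0.28 rad open, with its lip held on the lower finger near (390,280) and the upper finger clear at (325,180). I'll keep lowering.

Request:
apply_moves:
  plan:
    - [6,[0,0.3,0.1],[1,0,0]]
    - [6,[0,0.6,0.2],[2,0,0]]
    - [6,[0,0.9,0.3],[3,0,0]]
    - [6,[0,1.2,0.4],[3.9,0,0]]
    - [6,[0,1.5,0.5],[4.9,0,0]]
    - [6,[0,1.8,0.6],[5.9,0,0]]
    - [6,[0,2.1,0.75],[6.9,0,0]]
    - [6,[0,2.4,0.9],[7.8,0,0]]

```text
t: 13.68
position: [571.7, 51.1, 106.5]
orientation: [-0.022, 0.037, 0.863, -0.503]
wrist_force: [-0.7, 1.9, -1.6]
gripper_width: 0.709
gripper_force: 1.0
```

```bash
python3 seg.py 0.1 0.0
```

```text
13.675 [571.7  51.1 106.5] [-0.7  1.9 -1.6] [ 1.31 -0.08 -0.11] err ([-0.01, 0.06, -0.02], [0.0, 0.0, 0.0])
0.088 ([-0.01, 0.23, 0.04], [0.6, 0.0, 0.0])
0.075 ([-0.01, 0.4, 0.1], [1.1, 0.0, 0.0])
0.062 ([-0.01, 0.56, 0.16], [1.6, 0.0, 0.0])
0.05 ([-0.01, 0.73, 0.22], [2.2, 0.0, 0.0])
0.038 ([-0.01, 0.9, 0.29], [2.7, 0.0, 0.0])
0.025 ([-0.01, 1.06, 0.36], [3.2, 0.0, 0.0])
0.012 ([-0.01, 1.23, 0.43], [3.8, 0.0, 0.0])
0.0 ([-0.01, 1.39, 0.5], [4.3, 0.0, 0.0])
```

Request:
apply_moves:
  plan:
    - [6,[0,0.2,0.05],[0.6,0,0]]
    - [6,[0,0.35,0.1],[1.1,0,0]]
    - [6,[0,0.5,0.15],[1.6,0,0]]
    - [6,[0,0.67,0.2],[2.2,0,0]]
    - [6,[0,0.8,0.28],[2.7,0,0]]
    - [6,[0,0.95,0.35],[3.2,0,0]]
    - [6,[0,1.1,0.42],[3.5,0,0]]
    - [6,[0,1.2,0.45],[3.8,0,0]]

```text
t: 14.68
position: [571.9, 53.0, 94.0]
orientation: [-0.023, 0.036, 0.846, -0.531]
wrist_force: [-0.6, 0.9, -2.3]
gripper_width: 0.706
gripper_force: 0.8
```

```bash
python3 seg.py 0.012 -0.06
```

```text
14.675 [571.9  53.   94. ] [-0.6  0.9 -2.3] [ 1.24 -0.   -0.17] err ([-0.0, 0.05, -0.02], [0.1, 0.0, 0.0])
0.003 ([-0.0, 0.17, 0.03], [0.4, 0.0, 0.0])
-0.006 ([-0.0, 0.29, 0.07], [0.8, 0.0, 0.0])
-0.015 ([-0.0, 0.41, 0.12], [1.2, 0.0, 0.0])
-0.024 ([-0.0, 0.53, 0.17], [1.6, 0.0, 0.0])
-0.033 ([-0.0, 0.65, 0.21], [2.0, 0.0, 0.0])
-0.042 ([-0.0, 0.77, 0.26], [2.4, 0.0, 0.0])
-0.051 ([-0.0, 0.88, 0.32], [2.8, 0.0, 0.0])
-0.06 ([-0.01, 1.0, 0.37], [3.2, 0.0, 0.0])
```

Request:
apply_moves:
  plan:
    - [6,[0,0.06,0.03],[0,0,0]]
    - [6,[0,0.1,0.05],[0,0,0]]
    - [6,[0,0.15,0.07],[0,0,0]]
    - [6,[0,0.2,0.1],[0,0,0]]
    - [6,[0,0.25,0.12],[0,0,0]]
    - [6,[0,0.3,0.14],[0,0,0]]
    - [6,[0,0.3,0.14],[0,0,0]]

```text
t: 15.55
position: [572.1, 52.9, 91.2]
orientation: [-0.023, 0.036, 0.846, -0.531]
wrist_force: [0.1, -0.6, 2.0]
gripper_width: 0.704
gripper_force: 0.0
```

```bash
python3 seg.py -0.01 -0.05
```

```text
15.55 [572.1  52.9  91.2] [ 0.1 -0.6  2. ] [ 0.94 -0.07 -0.05] err ([0.02, 0.09, -0.04], [1.0, 0.0, 0.0])
-0.015 ([0.02, 0.16, -0.02], [1.2, 0.0, 0.0])
-0.02 ([0.02, 0.23, 0.01], [1.4, 0.0, 0.0])
-0.025 ([0.02, 0.29, 0.04], [1.6, 0.0, 0.0])
-0.03 ([0.02, 0.36, 0.07], [1.9, 0.0, 0.0])
-0.035 ([0.02, 0.42, 0.09], [2.1, 0.0, 0.0])
-0.04 ([0.02, 0.49, 0.12], [2.3, 0.0, 0.0])
-0.045 ([0.02, 0.56, 0.15], [2.5, 0.0, 0.0])
-0.05 ([0.02, 0.62, 0.18], [2.7, 0.0, 0.0])
```

Request:
apply_moves:
  plan:
    - [6,[0,0.05,0.02],[0,0,0]]
    - [6,[0,0.1,0.05],[0,0,0]]
    - [6,[0,0.15,0.07],[0,0,0]]
    - [6,[0,0.2,0.09],[0,0,0]]
    - [6,[0,0.25,0.12],[0,0,0]]
    - [6,[0,0.3,0.14],[0,0,0]]
    - [6,[0,0.3,0.14],[0,0,0]]

```text
t: 16.42
position: [571.8, 53.2, 87.4]
orientation: [-0.023, 0.036, 0.846, -0.531]
wrist_force: [-0.9, 0.6, -0.4]
gripper_width: 0.705
gripper_force: 0.0
```

```bash
python3 seg.py -0.03 -0.05; python3 - <<'E'
from h import *
from workcell import eyes
F=eyes.grab_frame("scene"); c=np.round(proj(F,[[570,40,80]])[0]).astype(int)
im=F["img"][:,:,::-1].copy()
cv2.imwrite("pics/h.png",cv2.resize(im[max(0,c[1]-70):c[1]+70,c[0]-80:c[0]+80],(640,560),interpolation=cv2.INTER_CUBIC))
B=hand(0); print("retreat +f 120 mm, down 0:", (B[1].T@(f*12)).round(2))
E
```

```text
16.425 [571.8  53.2  87.4] [-0.9  0.6 -0.4] [ 0.93 -0.07 -0.02] err ([-0.01, 0.01, -0.08], [1.9, 0.0, 0.0])
-0.032 ([-0.01, 0.04, -0.06], [2.0, 0.0, 0.0])
-0.035 ([-0.01, 0.08, -0.05], [2.1, 0.0, 0.0])
-0.038 ([-0.01, 0.11, -0.04], [2.2, 0.0, 0.0])
-0.04 ([-0.01, 0.14, -0.02], [2.3, 0.0, 0.0])
-0.042 ([-0.01, 0.17, -0.01], [2.4, 0.0, 0.0])
-0.045 ([-0.01, 0.21, 0.01], [2.5, 0.0, 0.0])
-0.048 ([-0.01, 0.24, 0.02], [2.6, 0.0, 0.0])
-0.05 ([-0.01, 0.27, 0.04], [2.7, 0.0, 0.0])
retreat +f 120 mm, down 0: [ -0.     5.11 -10.86]
```

View pics/h.png

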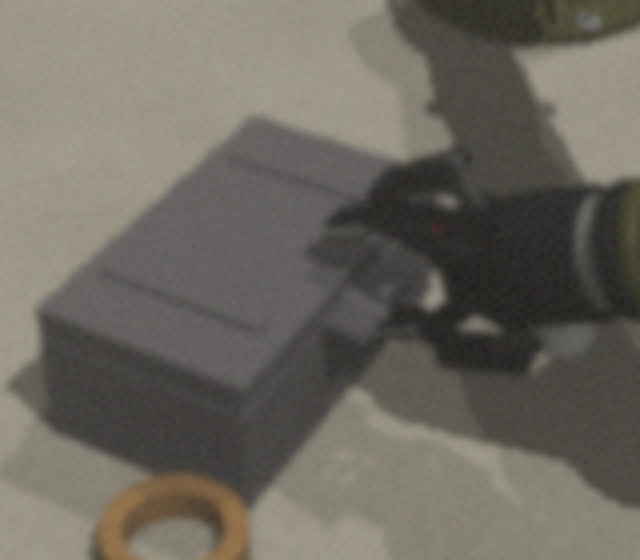

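The lid is shut flat on the case; the lower finger is under the lip at (400,320) without load, and the upper finger is above the panel. I'll back out straight away from the case, then up.

Request:
apply_moves:
  plan:
    - [6,[0,0.4,-0.9],[0,0,0]]
    - [6,[0,0.9,-1.9],[0,0,0]]
    - [6,[0,1.7,-3.6],[0,0,0]]
    - [6,[0,2.5,-5.4],[0,0,0]]
    - [6,[0,2.5,-8],[0,0,0]]
    - [6,[0,1,-12],[0,0,0]]
    - [6,[0,-2,-16],[0,0,0]]
    - [6,[0,-5,-19],[0,0,0]]

```text
t: 17.48
position: [584.4, 205.0, 216.2]
orientation: [-0.022, 0.035, 0.847, -0.53]
wrist_force: [0.7, 0.3, 0.7]
gripper_width: 0.706
gripper_force: 0.0
```

Request:
apply_moves:
  plan:
    - [6,[0,-2,-1],[0,0,0]]
    - [6,[0,-3,-2],[0,0,0]]
    - [6,[0,-3,-2],[0,0,0]]
    - [6,[0,-3,-2],[0,0,0]]

```text
t: 17.98
position: [584.7, 206.3, 249.4]
orientation: [-0.024, 0.036, 0.846, -0.531]
wrist_force: [-0.6, 0.2, 0.3]
gripper_width: 0.702
gripper_force: 0.0
```

```bash
python3 - <<'E'
from h import *
from workcell import env,eyes
s=env.state(); print(s["t"],s["position"].round(),s["wrist_force"].round(1),np.abs(s["joint_vel"]).max())
F=eyes.grab_frame("scene"); cv2.imwrite("pics/z.png",F["img"][:,:,::-1])
E
```

```text
17.975 [585. 206. 249.] [-0.6  0.2  0.3] 0.0031306300753845494
```

View pics/z.png

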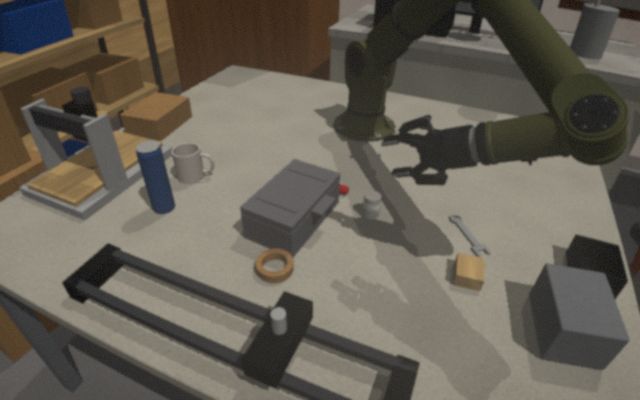

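The case is shut at (290,205), the hand is clear at (430,150), and the jar (372,204), tape (275,265) and other items are where they were.

```bash
python3 -c "
from workcell import env
print(env.finish_job())"
```

```text
the job is handed in; nothing more can be done
None
```

The lid was tipped forward, caught on a finger, lowered gently and shut; the hand is clear, the other items look unmoved in the last picture, and the job is handed in at about 18 s.

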